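Square the spacers and hover the cover over a filter housing

TASK

On the test bench, two thin steel spacer plates lie askew on top of the bolted-down grey filter housing: tap their edges until both are flush with the housing's sides all round and the holes line up. Then pick up the loose cover plate by its black handle, turn it so that its three holes match the three threaded holes, and hold it level over the stack, about 20 mm above the upper spacer, holes over holes, without letting it touch the stack or the housing. Finish while still holding it there, hovering and still; do not set it down, and leave the other things on the bench where they are.

Things in the scene. Friction and masses are not known exactly. Their poses are not given: they have to be found in the camera images.
- housing: fixed grey-painted metal block, 66 mm (its x) by 110 mm (its y), 50 mm tall, upright and screwed to the bench; origin at the centre of its underside, z up. Its top has a central window-like pocket and three threaded holes of 8 mm across. Around its foot a 5 mm thick flange, 88 x 132 mm; small connectors stick out 12 mm from its +x side, none higher than 26 mm. The sides are smooth above that, so a fingertip can be brought flush against them
- spacer_low: steel plate with a 24 x 60 mm window and three holes, 66 mm (x) by 110 mm (y) by 4 mm, about 0.09 kg, loose on the housing's top face, askew: 5 to 10 mm off towards the housing's -x side, up to 6 mm off in y, up to 0.08 rad turned; origin at the centre of its underside, axes as the housing's when aligned
- spacer_top: a second, identical spacer plate, loose on spacer_low, askew in its own way within the same limits; origin at the centre of its underside
- cover: aluminium cover plate, 66 mm (x) by 110 mm (y) by 4 mm, about 0.16 kg, no window, lying flat on the bench; origin at the centre of its underside, z up. Across its middle a black bow handle along its y: bar 14 mm wide (x), 64 mm long (y), from 26 to 40 mm above the underside, on two 10 mm wide posts centred at y = +-26 mm. Its three holes match those of the housing when its axes are parallel to the housing's, and not after a half turn
- housing_hole0 (a point): the threaded hole's mouth, at the top face (50 mm up); 8 mm across, at x, y = (-25, +46) mm in housing's frame
- housing_hole1 (a point): the threaded hole's mouth, at the top face (50 mm up); 8 mm across, at x, y = (-25, -46) mm in housing's frame
- housing_hole2 (a point): the threaded hole's mouth, at the top face (50 mm up); 8 mm across, at x, y = (+25, 0) mm in housing's frame
- spacer_low_hole0 (a point): the hole in the lower spacer, at its upper face (4 mm up); 8 mm across, at x, y = (-25, +46) mm in spacer_low's frame
- spacer_low_hole1 (a point): the hole in the lower spacer, at its upper face (4 mm up); 8 mm across, at x, y = (-25, -46) mm in spacer_low's frame
- spacer_low_hole2 (a point): the hole in the lower spacer, at its upper face (4 mm up); 8 mm across, at x, y = (+25, 0) mm in spacer_low's frame
- spacer_top_hole0 (a point): the hole in the upper spacer, at its upper face (4 mm up); 8 mm across, at x, y = (-25, +46) mm in spacer_top's frame
- spacer_top_hole1 (a point): the hole in the upper spacer, at its upper face (4 mm up); 8 mm across, at x, y = (-25, -46) mm in spacer_top's frame
- spacer_top_hole2 (a point): the hole in the upper spacer, at its upper face (4 mm up); 8 mm across, at x, y = (+25, 0) mm in spacer_top's frame
- cover_hole0 (a point): the hole in the cover, at its underside; 8 mm across, at x, y = (-25, +46) mm in cover's frame
- cover_hole1 (a point): the hole in the cover, at its underside; 8 mm across, at x, y = (-25, -46) mm in cover's frame
- cover_hole2 (a point): the hole in the cover, at its underside; 8 mm across, at x, y = (+25, 0) mm in cover's frame
- screwdriver: bystander: black-handled screwdriver 170 mm long, lying; leave alone
- screw_tray: bystander: small grey tray of screws 70 x 70 x 22 mm; leave alone
- multimeter: bystander: grey hand-held meter 150 x 75 x 34 mm (42 mm at its dial), lying; leave alone
- wrench: bystander: steel wrench, lying; leave alone
- mug: bystander: white mug 80 mm across, 92 mm tall; leave alone
- attenuator: bystander: turned steel plug 34 mm across, 42 mm tall, standing; leave alone
- black_box: bystander: black box 90 x 60 x 28 mm; leave alone
Mind the look-alikes: they are no part of the job. What is shaped like the spacer_low but turquoise or yellow is not meant.

How it is judged:
By the outcome, as a careful person would: the job done as asked, in the order asked, and still so for the second after the job is handed in, while the arm keeps its last pose, push and grip.
It also fails if it takes over 72 s, if anything falls off the work surface, if the arm or the gripper's body presses on something with over 40 N, if the wrist force passes 120 N, or if a joint passes its speed limit or range.

ROBOT

A 6-joint arm with a two-finger parallel gripper is mounted at the origin on the work surface. World frame = base frame: x ahead of the robot, y to its left, z up, the work surface at z = 0. Lengths are in mm, angles in rad, forces in N, time in s.
With the tool pointing down it reaches from about 350 to 875 mm from the base axis. Payload 4.2 kg.
Tool frame: the origin (TCP) lies on the mounting face of the last link; the fingertips stand 173 mm ahead of it and the grasp point (between the pads) lies grip_point_offset ahead of it (grip_point_offset is the distance from the TCP to the grasp point, in mm); z points along the fingers, y is the line along which they close (so a half turn about z gives the same grasp; the last joint's range is limited). The gripper opens to 85 mm and grips with 20 to 120 N. Pads are 22 mm wide; open, the fingers measure 114 mm over their backs; the gripper's body (76 mm by 85 mm) begins 54 mm behind the grasp point. The pads swing forward as they close: fully open they stand 13 mm farther back than shut.
Start: joints at [1.429, 0.385, 0.008, 0, -1.194, -0.259], TCP at [243.814, 575.461, 404.712] pointing down, gripper open.
Joint ranges: [-3.14, 3.14], [-1.21, 2.06], [-1.07, 1.41], [-3.16, 2.05], [-2.99, -0.16], [-3.1, 3.1]. Speed limits (rad/s): [2.79, 2.79, 3.14, 3.14, 3.14, 3.14].

INTERFACE

Orientations are given as a unit quaternion [x, y, z, w].
In Python, from bench import read_state, get_image, job_done, recognise, place_of, grip_point_offset gives the robot as it stands. The module is installed in compiled form; this text tells all that it offers.
- The arm moves only by the tool carry_out, never from a script. Its arguments are lists of equal length, an entry for each row: "slide": the shift along the tool's x, y, z in m, a list of three; "roll": the turn about the tool's z in degrees; "claw": the finger opening in m, from 0 to 0.0854. A call has 1 to 8 rows; each row is the pose to reach, as a shift and turn from the pose commanded when the call began, along the tool's axes at that moment; what a row does not reach only later rows make up. A row lasts 1/8 s, in which the tool goes at most 62.5 mm and 10.7 degrees, less where a joint would pass 70% of its speed; a pose out of reach is approached as far as the arm can. A call with a gripper value outside its range is refused whole. The fingers move at their own pace and stop on an object; the grip force is fixed at half the most. Time passes only in rows, so rows that repeat a pose let the fingers close. It gives the time, the measured TCP pose, the force, the opening and the grip force at its end, in the units of the state.
- read_state(): the state, without advancing time (a new reading comes with each control period).
- get_image(name): name is "scene" or "top" or "wrist"; returns a dict with "img" (400x640x3 uint8, red, green, blue), "z_map" (400x640 float32, mm along the optical axis (not along the pixel's ray), 0 where there is no reading), "mtx" (3x3 intrinsics, pixels), "world_from_camera" (4x4, takes a point from camera to world coordinates); the wrist camera has in their place "T_tool_cam" (4x4, takes a point from camera to tool coordinates, whose origin is the TCP and whose axes are the flange's). Camera axes: x right, y up, looking along -z (the intrinsics and any distortion apply to the point x, -y, -z); pixel columns grow to the right and rows downward; lengths in mm; the calibration is good to about 2 mm. A picture is of the moment at which its call begins: read the wrist's pose just before it.
- job_done(): hands the job in; it is judged then, once.
Trained networks look in a picture, given as the dict that the camera call returned (one of the last four; its "shot" number tells which), for a name from the list of things; names that differ only in an ending like _2 or _b are one class to them, and where a whole thing is asked for, a point or a joint stands for the part that bears it (a point fixed in the world has none). Each returns a list of dicts, best first, with "conf" (0 to 1); they miss things now and then, are a little off and sometimes report something else, mostly with a low value. They report only what shows in the picture. A call takes as long as a camera call. They do not tell look-alikes from the thing itself.
- recognise(picture, thing): "at" ([column, row] in pixels, amid what is visible of it).
- place_of(picture, thing): "at" ([column, row] in pixels: a listed point, or the origin of a listed thing).
The state is a dict: "clock": time; "joints": joint angles; "joint_vel": joint speeds; "joint_efforts": joint torques, N m; "position": TCP position; "ee_rot": TCP orientation; "contact_force": force on the tool from outside, world axes, zero at the start; "wrist_torque": the same for the moment, N m; "gripper_width": finger opening in mm; "grasp_force": force on a finger pad.
Only numpy, scipy, OpenCV 4.12 (cv2) and the standard library are available. Lean on these libraries where they do the work, as an engineer would, in place of code of your own. Each camera call takes 0.05 s, during which the arm holds its last target. There are 200 camera calls.

## Working session

There is one attempt and no reset: what is moved stays moved. The work goes in short steps, Python scripts to look and compute and a tool call to move; the robot and the scene stay as the last step left them, time stands still between calls to the robot, and variables do not carry over. Pictures are saved under pics/ and viewed, at most 10 in all, crops included, and the job is handed in when it is done.

Besides the shell and the picture viewer there is one more tool, called after ">>>" as name(argument=value, ...), one argument or row to a line, values as JSON. carry_out: Moves the arm, as the interface text tells. Its arguments: {"type":"object","properties":{"slide":{"type":"array"},"roll":{"type":"array"},"claw":{"type":"array"}},"required":["slide","roll","claw"]}

```bash
mkdir -p pics; cat > h.py <<'E'
import numpy as np, cv2
from scipy.spatial.transform import Rotation as R
from bench import *
def Tw(p):
    if "world_from_camera" in p: return np.array(p["world_from_camera"])
    s=read_state(); T=np.eye(4); T[:3,:3]=R.from_quat(s["ee_rot"]).as_matrix(); T[:3,3]=s["position"]
    return T@np.array(p["T_tool_cam"])
def ray(p,T,px):
    K=np.array(p["mtx"]); d=np.linalg.inv(K)@[px[0],px[1],1]; d=np.array([d[0],-d[1],-d[2]])
    return T[:3,3],T[:3,:3]@d
def onz(p,T,px,z):
    o,d=ray(p,T,px); return o+d*(z-o[2])/d[2]
def bydepth(p,T,px):
    c,r=int(round(px[0])),int(round(px[1])); z=p["z_map"][r,c]; o,d=ray(p,T,px); return o+d*z
def proj(p,T,X):
    q=np.linalg.inv(T)@[*X,1]; u=np.array(p["mtx"])@[q[0],-q[1],-q[2]]; return u[:2]/u[2]
def cloud(p,T):
    h,w=p["z_map"].shape; c,r=np.meshgrid(np.arange(w),np.arange(h)); K=np.array(p["mtx"]); z=p["z_map"].astype(float)
    d=np.stack([(c-K[0,2])/K[0,0],-(r-K[1,2])/K[1,1],-np.ones_like(z)],-1)*z[...,None]
    return d@T[:3,:3].T+T[:3,3]
E
python3 - <<'E'
from h import *
np.set_printoptions(precision=1,suppress=True)
print(read_state(), grip_point_offset)
for n in ("top","scene"):
    p=get_image(n); T=Tw(p); cv2.imwrite(f"pics/{n}0.png",p["img"][...,::-1]); print(n,[k for k in p],p["mtx"],T)
    for t in ("housing","spacer_low","spacer_top","cover","housing_hole0","spacer_top_hole0","spacer_top_hole1","spacer_top_hole2","cover_hole0","cover_hole1","cover_hole2"):
        for d in place_of(p,t)[:3]: print(t,round(d["conf"],2),np.array(d["at"]),bydepth(p,T,d["at"]))
E
```

```text
{'clock': 0.0, 'joints': array([ 1.4,  0.4,  0. , -0. , -1.2, -0.3]), 'joint_vel': array([ 0., -0., -0., -0., -0., -0.]), 'joint_efforts': array([  0. , -39.2,  18.8,   4.2,  -0. ,  -0. ]), 'position': array([243.7, 575.3, 403.6]), 'ee_rot': array([ 1. , -0.2, -0. ,  0. ]), 'contact_force': array([-0.4,  0.5,  0.1]), 'wrist_torque': array([-0.,  0., -0.]), 'grasp_force': 0.0, 'gripper_width': 85.01580360896598} 154.70000000000002
top ['img', 'z_map', 'mtx', 'world_from_camera', 'shot'] [[423.    0.  322.3]
 [  0.  423.  200.5]
 [  0.    0.    1. ]] [[  -0.     1.    -0.2  341.9]
 [  -1.    -0.    -0.   -14.7]
 [  -0.     0.2    1.  1166.2]
 [   0.     0.     0.     1. ]]
housing 0.97 [388.  214.2] [ 521.6 -161.6   33.6]
spacer_low 0.7 [381.4 288.4] [ 325.  -142.1   -6.8]
spacer_low 0.69 [445.9 261.2] [ 396.3 -316.3    6.2]
spacer_low 0.63 [391.4 213.2] [ 523.6 -170.3   37.4]
spacer_top 0.63 [389.5 212.9] [ 525.  -165.6   34.4]
cover 0.84 [273.2 208.1] [546.4 153.9   4.4]
cover 0.69 [326.2 226.5] [490.9   5.7  23. ]
cover 0.52 [373.1 227. ] [ 484.5 -118.6   54.5]
housing_hole0 0.92 [3
[... 2259 characters left out ...]
spacer_top_hole1 0.58 [269.3 218.4] [ 536.1 -154.6   58.8]
spacer_top_hole2 0.91 [240.  220.4] [ 486.  -207.3   55.6]
spacer_top_hole2 0.73 [266.6 205.9] [ 481.5 -119.3   53.5]
spacer_top_hole2 0.58 [269.3 218.4] [ 536.1 -154.6   58.8]
cover_hole0 0.9 [337.5 196.7] [533.   98.8   2.4]
cover_hole0 0.73 [268.9 223. ] [ 545.3 -163.9   54.4]
cover_hole0 0.68 [361.2 197.3] [584.1 144.9   1. ]
cover_hole1 0.9 [337.5 196.7] [533.   98.8   2.4]
cover_hole1 0.73 [268.9 223. ] [ 545.3 -163.9   54.4]
cover_hole1 0.68 [361.2 197.3] [584.1 144.9   1. ]
cover_hole2 0.9 [337.5 196.7] [533.   98.8   2.4]
cover_hole2 0.73 [268.9 223. ] [ 545.3 -163.9   54.4]
cover_hole2 0.68 [361.2 197.3] [584.1 144.9   1. ]
```

View pics/top0.png

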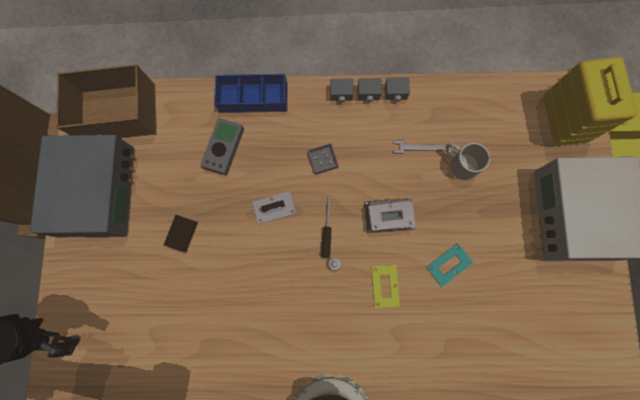

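View pics/scene0.png

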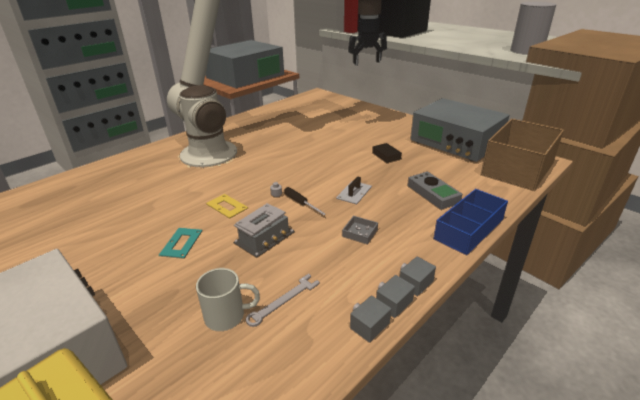

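Grey housing with steel plates is at top (390,213) and scene (263,228). The look-alikes are the yellow plate at top (386,286) and the turquoise one at top (450,264). The cover with its black handle is at top (273,207). I choose the grey stack and this cover, and go over both with the wrist camera to check.

```bash
cat >> h.py <<'E'
def tool_shift(target, yaw_y=None):
    "slide (m) in tool axes from measured pose to TCP target, mm"
    s=read_state(); M=R.from_quat(s["ee_rot"]).as_matrix()
    out=M.T@(np.array(target)-s["position"])/1000
    ang=np.degrees(np.arctan2(M[1,1],M[0,1])); return out,ang  # ang: world heading of tool y
E
python3 - <<'E'
from h import *
np.set_printoptions(precision=4,suppress=True)
p=get_image("wrist"); print(p["T_tool_cam"],p["mtx"])
s=read_state();print(R.from_quat(s["ee_rot"]).as_matrix())
for t in ([540,154,380],[515,-165,380]): print(tool_shift(t))
E
```

```text
[[-0.0009  0.949   0.3153 80.9226]
 [ 1.      0.0006  0.001   0.0333]
 [ 0.0008  0.3153 -0.949  30.57  ]
 [ 0.      0.      0.      1.    ]] [[329.9822   0.     316.0931]
 [  0.     329.9822 195.148 ]
 [  0.       0.       1.    ]]
[[ 0.9208 -0.3901  0.    ]
 [-0.3901 -0.9208 -0.    ]
 [ 0.      0.     -1.    ]]
(array([0.4371, 0.2725, 0.0247]), np.float64(-112.9626226296521))
(array([0.5386, 0.576 , 0.0247]), np.float64(-112.9626226296521))
```

>>> carry_out(
  slide=[
    [0.43, 0.27, 0.02],
    [0.43, 0.27, 0.02],
    [0.43, 0.27, 0.02],
    [0.43, 0.27, 0.02],
    [0.43, 0.27, 0.02],
    [0.43, 0.27, 0.02],
    [0.43, 0.27, 0.02],
    [0.43, 0.27, 0.02],
  ],
  roll=[67, 67, 67, 67, 67, 67, 67, 67],
  claw=[0.085, 0.085, 0.085, 0.085, 0.085, 0.085, 0.085, 0.085],
)

```text
clock: 2.25
position: [530.7, 164.0, 385.4]
ee_rot: [0.707, -0.707, 0.0, -0.0]
contact_force: [0.3, 0.1, 0.6]
gripper_width: 85.0
grasp_force: 0.0
```

>>> carry_out(
  slide=[
    [0.0, 0.0, 0.0],
    [0.0, 0.0, 0.0],
    [0.0, 0.0, 0.0],
  ],
  roll=[0, 0, 0],
  claw=[0.085, 0.085, 0.085],
)

```text
clock: 2.62
position: [529.2, 166.8, 385.3]
ee_rot: [0.708, -0.706, -0.0, -0.0]
contact_force: [-1.3, 0.2, 0.2]
gripper_width: 85.3
grasp_force: 0.0
```

```bash
python3 - <<'E'
from h import *
np.set_printoptions(precision=3,suppress=True)
s=read_state(); p=get_image("wrist"); T=Tw(p); print(s["position"],s["joint_vel"],s["joints"])
np.save("cov_z.npy",p["z_map"]); cv2.imwrite("pics/w1.png",p["img"][...,::-1])
for t in ("cover","cover_hole0","cover_hole1","cover_hole2"):
    for d in place_of(p,t)[:4]: print(t,round(d["conf"],2),np.array(d["at"]),onz(p,T,d["at"],4))
C=cloud(p,T); m=(C[...,2]>28)&(C[...,2]<60)&(p["z_map"]>0)
n,l,st,ce=cv2.connectedComponentsWithStats(m.astype(np.uint8))
for i in range(1,n):
    if st[i,4]>60:
        q=C[l==i]; print(st[i],ce[i],np.median(q[:,2]),cv2.minAreaRect(q[:,:2].astype(np.float32)))
print(tool_shift([515,-165,380]))
E
```

```text
[529.195 166.792 385.259] [ 0.009 -0.002  0.001  0.001 -0.001  0.002] [ 0.597  0.281 -0.196 -0.    -1.093 -0.595]
cover 0.87 [298.1 152.9] [548.689 155.076   4.   ]
cover_hole0 0.76 [328.9 184.8] [515.087 190.757   4.   ]
cover_hole0 0.64 [306.2 100.9] [539.584 101.285   4.   ]
cover_hole1 0.76 [328.9 184.8] [515.087 190.757   4.   ]
cover_hole1 0.64 [306.2 100.9] [539.584 101.285   4.   ]
cover_hole2 0.76 [328.9 184.8] [515.087 190.757   4.   ]
cover_hole2 0.64 [306.2 100.9] [539.584 101.285   4.   ]
[   0  122   54  193 4231] [ 20.878 231.87 ] 42.344050364166435 ((835.4749755859375, 220.74436950683594), (200.4202880859375, 6.252847194671631), 89.87362670898438)
[281 125  31  65 967] [295.855 157.018] 40.03423166238201 ((548.9566650390625, 154.10888671875), (14.277946472167969, 63.765525817871094), 15.443525314331055)
[  75  238  120   76 5474] [123.874 276.731] 35.066721862539566 ((736.3500366210938, 298.00274658203125), (75.8924560546875, 123.55144500732422), 71.87138366699219)
[  0 243   9  15  97] [  3.062 251.052] 48.330533665574535 ((853.3855590820312, 249.93994140625), (39.77228927612305, 14.016087532043457), 23.064760208129883)
[  0 294  27  20 431] [ 11.561 303.455] 45.940382584929125 ((864.0736694335938, 315.3487548828125), (60.38307189941406, 16.004947662353516), 16.588054656982422)
[ 318  332   82   45 1662] [356.634 353.445] 28.74430022020988 ((476.9971923828125, 408.1732177734375), (58.3900146484375, 89.47688293457031), 71.96994018554688)
(array([0.332, 0.015, 0.005]), np.float64(-179.86762975185826))
```

View pics/w1.png

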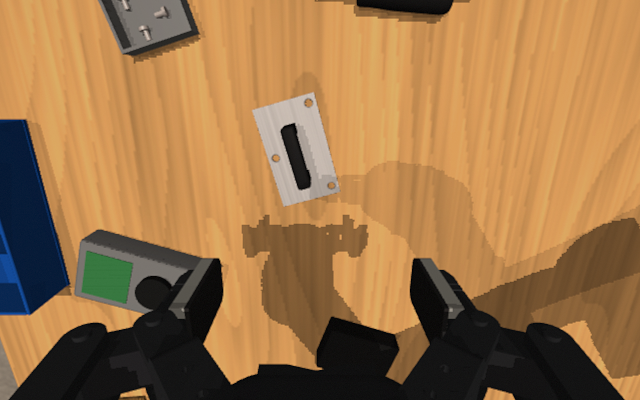

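w1 shows the cover at (297,155), black handle, paired holes at (308,102) and (331,185), and the single hole at (276,158). The pair lies on world -x, so the cover's yaw is about +15.4°, centred near (549,154). On to the housing.

>>> carry_out(
  slide=[
    [0.355, 0.015, 0.06],
    [0.355, 0.015, 0.06],
    [0.355, 0.015, 0.06],
    [0.355, 0.015, 0.06],
    [0.355, 0.015, 0.06],
    [0.355, 0.015, 0.06],
    [0.355, 0.015, 0.06],
    [0.355, 0.015, 0.06],
  ],
  roll=[0, 0, 0, 0, 0, 0, 0, 0],
  claw=[0.085, 0.085, 0.085, 0.085, 0.085, 0.085, 0.085, 0.085],
)

```text
clock: 3.88
position: [515.1, -189.0, 325.1]
ee_rot: [0.707, -0.707, 0.0, -0.0]
contact_force: [0.3, 0.7, 0.2]
gripper_width: 85.0
grasp_force: 0.0
```

>>> carry_out(
  slide=[
    [0.0, 0.0, 0.0],
    [0.0, 0.0, 0.0],
  ],
  roll=[0, 0],
  claw=[0.085, 0.085],
)

```text
clock: 4.12
position: [515.2, -188.1, 325.4]
ee_rot: [0.708, -0.706, 0.0, -0.0]
contact_force: [0.6, -0.3, -0.0]
gripper_width: 84.8
grasp_force: 0.0
```

```bash
python3 - <<'E'
from h import *
np.set_printoptions(precision=2,suppress=True)
s=read_state(); p=get_image("wrist"); T=Tw(p); print(s["position"],s["joint_vel"],s["joints"])
im=p["img"]; 
for n,zz in (("housing",50),("housing_hole0",50),("spacer_low_hole0",54),("spacer_top_hole0",58)):
    for d in place_of(p,n)[:5]: print(n,round(d["conf"],2),np.array(d["at"]),onz(p,T,d["at"],zz))
C=cloud(p,T); Z=C[...,2]
for lo,hi in ((48.2,51.5),(52.5,55.5),(56.5,60)):
    m=(Z>lo)&(Z<hi)&(p["z_map"]>0)&(abs(C[...,0]-515)<80)&(abs(C[...,1]+165)<90)
    q=C[m]; print(lo,len(q),np.median(q[:,2]) if len(q) else 0, cv2.minAreaRect(q[:,:2].astype(np.float32)) if len(q)>20 else "")
m=(Z>5)&(p["z_map"]>0)&(abs(C[...,0]-515)<80)&(abs(C[...,1]+165)<90)
print(np.histogram(Z[m],bins=np.arange(3,70,2)))
c=proj(p,T,[515,-165,54]).astype(int); print(c)
x0,y0=max(c[0]-100,0),max(c[1]-90,0)
cr=im[y0:y0+190,x0:x0+200]; print(x0,y0)
cv2.imwrite("pics/w2.png",cv2.resize(cr,None,fx=3,fy=3,interpolation=cv2.INTER_CUBIC)[...,::-1])
np.savez("w2.npz",img=im,z=p["z_map"],K=p["mtx"],T=T)
E
```

```text
[ 515.23 -188.14  325.41] [-0.01  0.    0.    0.   -0.    0.  ] [-0.05  0.33 -0.29 -0.   -0.95  0.06]
housing 0.7 [306.1 199.2] [ 523.22 -184.44   50.  ]
housing_hole0 0.9 [276.  219.6] [ 547.5  -167.08   50.  ]
housing_hole0 0.74 [287.  233.2] [ 538.99 -155.15   50.  ]
spacer_low_hole0 0.96 [479.3  83. ] [ 402.78 -270.97   54.  ]
spacer_low_hole0 0.92 [349.4 158.3] [ 490.72 -217.98   54.  ]
spacer_low_hole0 0.92 [514.6 193.5] [ 363.04 -190.73   54.  ]
spacer_low_hole0 0.91 [351.5 269.2] [ 485.85 -124.31   54.  ]
spacer_low_hole0 0.73 [285.7 219. ] [ 539.3  -169.28   54.  ]
spacer_top_hole0 0.94 [346.6 162.9] [ 493.06 -215.41   58.  ]
spacer_top_hole0 0.93 [284.4 231.9] [ 540.23 -159.99   58.  ]
spacer_top_hole0 0.87 [353.  274.7] [ 484.93 -121.57   58.  ]
48.2 1773 50.33069406414069 ((519.294189453125, -168.33578491210938), (74.37556457519531, 112.44454956054688), 3.7520382404327393)
52.5 1351 54.25510655165584 ((516.62353515625, -169.53013610839844), (71.91996002197266, 110.70159149169922), 3.8080711364746094)
56.5 8648 58.332444911940925 ((514.2734985351562, -164.17544555664062), (66.17411804199219, 110.75916290283203), 6.527831554412842)
(array([   0, 1014,  133,   41,   30,   34,   29,   30,   60,  126,  110,
         29,   37,   32,   56,  826,  217,   32,   23,   31,   23,   24,
         64, 1499,  397, 1116,  465, 7251, 1256,    0,    0,    0,    0]), array([ 3,  5,  7,  9, 11, 13, 15, 17, 19, 21, 23, 25, 27, 29, 31, 33, 35,
       37, 39, 41, 43, 45, 47, 49, 51, 53, 55, 57, 59, 61, 63, 65, 67, 69]))
[316 224]
216 134
```

View pics/w2.png

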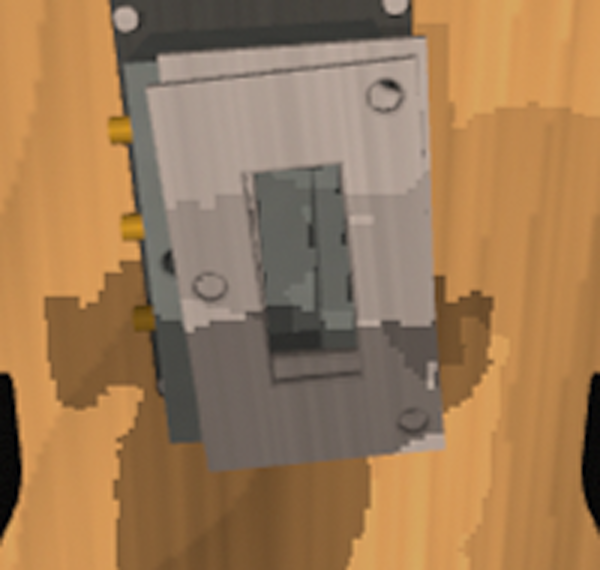

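w2 (crop ×3, offset 216,134) shows the steel top spacer with holes at crop (385,95), (413,420) and (210,286). The lower spacer peeks out at the top and at the right edge, and the housing's left strip (+x, brass connectors) shows dark. This is the grey stack, as chosen. Next I fit the housing frame from depth.

```bash
cat > fit.py <<'E'
from h import *
np.set_printoptions(precision=2,suppress=True)
def edges(C,ok,zs,yr=(-212,-122)):
    "line fits of the top-face edges per level: +x/-x edges as x(y), -y edge as y(x)"
    for n,z in zs.items():
        m=ok&(abs(C[...,2]-z)<1.6); q=C[m][:,:2]
        for side,f in (("+x",1),("-x",-1)):
            b=[]
            for y in np.arange(yr[0],yr[1],3.):
                k=q[(q[:,1]>=y)&(q[:,1]<y+3)]
                if len(k)>3: b.append((y+1.5,f*np.sort(f*k[:,0])[-2]))
            if len(b)>5:
                b=np.array(b); P=np.polyfit(b[:,0],b[:,1],1)
                for _ in range(4):
                    r=abs(b[:,1]-np.polyval(P,b[:,0])); g=r<=max(1.,np.median(r)*1.5); P=np.polyfit(b[g,0],b[g,1],1)
                print(n,side,"yaw",np.degrees(-np.arctan(P[0])).round(2),"x@y=-165",np.polyval(P,-165).round(1),g.sum(),len(b),r.max().round(1))
        for side,f in (("+y",1),("-y",-1)):
            b=[]
            for x in np.arange(480,560,3.):
                k=q[(q[:,0]>=x)&(q[:,0]<x+3)]
                if len(k)>3: b.append((x+1.5,f*np.sort(f*k[:,1])[-2]))
            if len(b)>5:
                b=np.array(b); P=np.polyfit(b[:,0],b[:,1],1)
                for _ in range(4):
                    r=abs(b[:,1]-np.polyval(P,b[:,0])); g=r<=max(1.,np.median(r)*1.5); P=np.polyfit(b[g,0],b[g,1],1)
                print(n,side,"yaw",np.degrees(np.arctan(P[0])).round(2),"y@x=515",np.polyval(P,515).round(1),g.sum(),len(b),r.max().round(1))
E
python3 - <<'E'
from fit import *
d=np.load("w2.npz"); p=dict(z_map=d["z"],mtx=d["K"]); C=cloud(p,d["T"]); ok=(d["z"]>0)&(abs(C[...,0]-515)<80)&(abs(C[...,1]+165)<90)
edges(C,ok,dict(house=50.3,low=54.3,top=58.3))
w=C[ok&(C[...,2]>10)&(C[...,2]<46)&(C[...,1]<-205)]
P=np.polyfit(w[:,0],w[:,1],1)
for _ in range(5):
    r=abs(w[:,1]-np.polyval(P,w[:,0])); g=r<1.5; P=np.polyfit(w[g,0],w[g,1],1)
print("wall -y",np.degrees(np.arctan(P[0])),np.polyval(P,515),g.sum(),len(w), w[g,0].min(),w[g,0].max())
f=C[ok&(abs(C[...,2]-5.2)<1.2)]; print("flange",cv2.minAreaRect(f[:,:2].astype(np.float32)),len(f))
E
```

```text
house +x yaw 3.83 x@y=-165 555.8 30 30 0.4
house -x yaw 6.11 x@y=-165 502.7 18 30 47.1
house +y yaw -13.36 y@x=515 -141.7 10 17 77.5
house -y yaw 6.7 y@x=515 -224.5 10 17 85.1
low +x yaw 6.19 x@y=-165 526.3 14 24 46.6
low -x yaw -13.46 x@y=-165 490.1 16 24 35.1
low +y yaw -36.03 y@x=515 -140.1 14 24 88.3
low -y yaw 3.82 y@x=515 -224.7 23 24 27.0
top +x yaw 6.57 x@y=-165 547.1 30 30 0.4
top -x yaw 6.54 x@y=-165 481.5 30 30 0.4
top +y yaw 6.27 y@x=515 -109.3 21 25 104.1
top -y yaw 6.48 y@x=515 -219.6 23 25 48.9
wall -y 3.6913049608732287 -222.37797366006237 468 469 493.9315913244291 559.6569708162036
flange ((523.3505859375, -167.1510772705078), (87.88763427734375, 131.3643798828125), 3.5517075061798096) 1368
```

```bash
cat > hf.py <<'E'
from h import *
H0=np.array([523.2,-167.0]); HY=3.75
def goto(u,v,z):
    "slide/roll from measured pose to housing-frame point, tool y along housing -x"
    a=np.radians(HY); xy=H0+np.array([[np.cos(a),-np.sin(a)],[np.sin(a),np.cos(a)]])@[u,v]
    s,ang=tool_shift([*xy,z]); return s.round(4),round((ang-(180+HY)+180)%360-180,2)
def where():
    s=read_state(); a=np.radians(HY); d=np.array(s["position"])-[*H0,0]
    F=s["contact_force"]; r=lambda w:[round(w[0]*np.cos(a)+w[1]*np.sin(a),2),round(-w[0]*np.sin(a)+w[1]*np.cos(a),2),round(w[2],2)]
    return "uvz",r(d),"F",r(F),"width",round(s["gripper_width"],1),"t",s["clock"]
E
python3 -c "
from hf import *
print(where(),goto(-5,30,260))"
```

```text
('uvz', [np.float64(-9.56), np.float64(-21.31), np.float64(325.14)], 'F', [np.float64(0.36), np.float64(0.36), np.float64(-0.48)], 'width', 85.1, 't', 4.375) (array([-0.0515, -0.0013,  0.0651]), np.float64(-3.68))
```

>>> carry_out(
  slide=[
    [-0.0515, -0.0013, 0.065],
    [-0.0515, -0.0013, 0.065],
    [-0.0515, -0.0013, 0.065],
    [-0.0515, -0.0013, 0.065],
  ],
  roll=[-3.7, -3.7, -3.7, -3.7],
  claw=[0.085, 0.085, 0.085, 0.085],
)

```text
clock: 4.88
position: [516.8, -138.1, 260.9]
ee_rot: [0.73, -0.684, 0.001, -0.0]
contact_force: [0.6, -0.7, -0.2]
gripper_width: 84.8
grasp_force: 0.0
```

```bash
python3 -c "
from hf import *
print(where(),goto(-5,30,198))"
```

```text
('uvz', [np.float64(-4.49), np.float64(29.28), np.float64(260.95)], 'F', [np.float64(0.57), np.float64(-0.76), np.float64(-0.23)], 'width', 84.8, 't', 4.875) (array([-0.0007,  0.0006,  0.0629]), np.float64(-0.0))
```

>>> carry_out(
  slide=[
    [0, 0.001, 0.03],
    [0, 0.001, 0.05],
    [0, 0.001, 0.063],
    [0, 0.001, 0.063],
  ],
  roll=[0, 0, 0, 0],
  claw=[0.085, 0.085, 0.085, 0.085],
)

```text
clock: 5.38
position: [515.3, -138.2, 196.9]
ee_rot: [0.73, -0.684, -0.0, 0.0]
contact_force: [0.2, -0.6, -0.4]
gripper_width: 85.3
grasp_force: 0.0
```

>>> carry_out(
  slide=[
    [0, -0.001, 0],
    [0, -0.002, 0],
    [0, -0.003, 0],
    [0, -0.004, 0],
    [0, -0.005, 0],
    [0, -0.005, 0],
    [0, -0.005, 0],
  ],
  roll=[0, 0, 0, 0, 0, 0, 0],
  claw=[0.085, 0.083, 0.081, 0.079, 0.077, 0.074, 0.071],
)

```text
clock: 6.25
position: [520.1, -137.5, 197.0]
ee_rot: [0.73, -0.684, -0.0, 0.0]
contact_force: [-0.9, 0.6, 1.6]
gripper_width: 71.3
grasp_force: 0.8
```

```bash
python3 -c "
from hf import *
print(where(),goto(0,30,198))"
```

```text
('uvz', [np.float64(-1.19), np.float64(29.65), np.float64(196.95)], 'F', [np.float64(-0.85), np.float64(0.7), np.float64(1.56)], 'width', 71.3, 't', 6.25) (array([-0.0004, -0.0012, -0.001 ]), np.float64(-0.02))
```

>>> carry_out(
  slide=[
    [0, -0.001, 0],
    [0, -0.002, 0],
    [0, -0.003, 0],
    [0, -0.003, 0],
  ],
  roll=[0, 0, 0, 0],
  claw=[0.071, 0.071, 0.071, 0.071],
)

```text
clock: 6.75
position: [523.5, -137.3, 197.0]
ee_rot: [0.73, -0.684, 0.0, -0.0]
contact_force: [-1.0, 1.2, 0.2]
gripper_width: 71.5
grasp_force: 0.4
```

>>> carry_out(
  slide=[
    [0, -0.0005, 0],
    [0, -0.001, 0],
    [0, -0.001, 0],
  ],
  roll=[0, 0, 0],
  claw=[0.071, 0.071, 0.071],
)

```text
clock: 7.12
position: [524.2, -137.2, 197.0]
ee_rot: [0.73, -0.684, 0.0, -0.0]
contact_force: [-0.6, 0.4, 0.4]
gripper_width: 70.8
grasp_force: 0.6
```

```bash
python3 -c "
from hf import *
print(where())"
```

```text
('uvz', [np.float64(2.98), np.float64(29.64), np.float64(197.03)], 'F', [np.float64(-0.6), np.float64(0.44), np.float64(0.43)], 'width', 70.8, 't', 7.125)
```

>>> carry_out(
  slide=[
    [0, -0.0005, 0],
    [0, -0.0007, 0],
    [0, -0.0007, 0],
  ],
  roll=[0, 0, 0],
  claw=[0.071, 0.071, 0.071],
)

```text
clock: 7.5
position: [524.5, -137.2, 196.9]
ee_rot: [0.73, -0.684, -0.001, 0.0]
contact_force: [-3.8, 0.4, 2.6]
gripper_width: 71.2
grasp_force: 1.7
```

>>> carry_out(
  slide=[
    [0, -0.0005, 0],
    [0, -0.0007, 0],
    [0, -0.0007, 0],
  ],
  roll=[0, 0, 0],
  claw=[0.071, 0.071, 0.071],
)

```text
clock: 7.88
position: [524.7, -137.2, 196.9]
ee_rot: [0.73, -0.684, -0.001, 0.001]
contact_force: [-4.9, 0.4, 3.7]
gripper_width: 71.3
grasp_force: 2.7
```

```bash
python3 -c "
from hf import *
print(where())"
```

```text
('uvz', [np.float64(3.48), np.float64(29.6), np.float64(196.86)], 'F', [np.float64(-4.91), np.float64(0.73), np.float64(3.74)], 'width', 71.3, 't', 7.875)
```

>>> carry_out(
  slide=[
    [0, 0.003, 0],
    [0, 0.003, 0],
    [0, 0.003, 0],
    [0, 0.003, 0],
    [0, 0.003, 0],
  ],
  roll=[0, 0, 0, 0, 0],
  claw=[0.071, 0.069, 0.067, 0.067, 0.067],
)

```text
clock: 8.5
position: [522.4, -137.4, 197.2]
ee_rot: [0.73, -0.684, -0.0, 0.0]
contact_force: [-4.0, -0.8, 5.0]
gripper_width: 66.7
grasp_force: 6.3
```

```bash
python3 -c "
from hf import *
print(where())"
```

```text
('uvz', [np.float64(1.17), np.float64(29.6), np.float64(197.2)], 'F', [np.float64(-4.06), np.float64(-0.57), np.float64(5.01)], 'width', 66.7, 't', 8.5)
```

>>> carry_out(
  slide=[
    [0, 0, 0],
    [0, 0, 0],
    [0, 0, 0],
  ],
  roll=[0, 0, 0],
  claw=[0.066, 0.0655, 0.0655],
)

```text
clock: 8.88
position: [522.2, -137.4, 197.5]
ee_rot: [0.73, -0.684, -0.0, 0.0]
contact_force: [-7.0, 0.7, 8.2]
gripper_width: 66.4
grasp_force: 28.7
```

```bash
python3 -c "
from hf import *
print(where())"
```

```text
('uvz', [np.float64(0.89), np.float64(29.6), np.float64(197.5)], 'F', [np.float64(-6.91), np.float64(1.11), np.float64(8.25)], 'width', 66.4, 't', 8.875)
```

>>> carry_out(
  slide=[
    [0, 0, 0],
    [0, 0, 0],
    [0, 0, 0.001],
    [0.03, 0, 0.001],
    [0.06, 0, 0.001],
    [0.06, 0, 0.001],
    [0.06, 0, 0.001],
  ],
  roll=[0, 0, 0, 0, 0, 0, 0],
  claw=[0.075, 0.082, 0.082, 0.082, 0.082, 0.082, 0.08],
)

```text
clock: 9.75
position: [526.5, -197.0, 195.8]
ee_rot: [0.73, -0.684, -0.0, 0.0]
contact_force: [-0.1, -0.3, 1.2]
gripper_width: 79.8
grasp_force: 0.0
```

```bash
python3 -c "
from hf import *
print(where(), goto(0.9,-30,197))"
```

```text
('uvz', [np.float64(1.3), np.float64(-30.17), np.float64(195.79)], 'F', [np.float64(-0.11), np.float64(-0.34), np.float64(1.16)], 'width', 79.8, 't', 9.75) (array([-0.0002,  0.0004, -0.0012]), np.float64(-0.03))
```

>>> carry_out(
  slide=[
    [0, 0, 0],
    [0, 0, 0],
    [0, 0, 0],
    [0, 0, 0],
    [0, 0, 0],
    [0, 0, 0],
  ],
  roll=[0, 0, 0, 0, 0, 0],
  claw=[0.076, 0.072, 0.069, 0.067, 0.067, 0.067],
)

```text
clock: 10.5
position: [526.3, -197.1, 195.9]
ee_rot: [0.73, -0.684, -0.0, 0.0]
contact_force: [-1.1, 1.2, 1.6]
gripper_width: 67.4
grasp_force: 1.5
```

```bash
python3 -c "
from hf import *
print(where())"
```

```text
('uvz', [np.float64(1.13), np.float64(-30.22), np.float64(195.95)], 'F', [np.float64(-1.05), np.float64(1.22), np.float64(1.58)], 'width', 67.4, 't', 10.5)
```

>>> carry_out(
  slide=[
    [0, 0, 0],
    [0, 0, 0],
    [0, 0, 0],
  ],
  roll=[0, 0, 0],
  claw=[0.066, 0.0655, 0.0655],
)

```text
clock: 10.88
position: [526.0, -197.2, 196.1]
ee_rot: [0.73, -0.684, -0.001, 0.001]
contact_force: [-5.5, 1.8, 4.7]
gripper_width: 66.2
grasp_force: 17.9
```

```bash
python3 -c "
from hf import *
print(where())"
```

```text
('uvz', [np.float64(0.77), np.float64(-30.28), np.float64(196.07)], 'F', [np.float64(-5.33), np.float64(2.11), np.float64(4.74)], 'width', 66.2, 't', 10.875)
```

>>> carry_out(
  slide=[
    [0, 0, 0],
    [0, 0, 0],
    [0, 0, -0.03],
    [0, 0, -0.06],
    [0.03, 0, -0.06],
    [0.055, 0, -0.06],
    [0.055, 0, -0.06],
    [0.055, 0, -0.06],
  ],
  roll=[0, 0, 0, 0, 0, 0, 0, 0],
  claw=[0.073, 0.08, 0.08, 0.08, 0.05, 0.02, 0, 0],
)

```text
clock: 11.88
position: [530.2, -251.9, 255.8]
ee_rot: [0.73, -0.684, 0.0, -0.0]
contact_force: [0.1, 0.4, -0.4]
gripper_width: 6.6
grasp_force: 0.0
```

```bash
sed -i 's/^H0=.*/H0=np.array([524.05,-166.95])/' hf.py; python3 - <<'E'
from hf import *
print(where(),goto(0,-82,211))
p=get_image("wrist");T=Tw(p);cv2.imwrite("pics/w3.png",p["img"][...,::-1])
E
```

```text
Traceback (most recent call last):
  File "hf.py", line 8, in where
    s=read_state(); a=np.radians(HY); d=np.array(s["position"])-[*H0,0]
                                 ^^
NameError: name 'HY' is not defined. Did you mean: 'H0'?
```

```bash
sed -i 's/^H0=.*/H0=np.array([524.05,-166.95]); HY=3.75/' hf.py; python3 - <<'E'
from hf import *
print(where(),goto(0,-82,211))
E
```

```text
('uvz', [np.float64(0.59), np.float64(-85.14), np.float64(255.82)], 'F', [np.float64(0.1), np.float64(0.42), np.float64(-0.42)], 'width', 6.6, 't', 11.875) (array([-0.0031,  0.0006,  0.0448]), np.float64(-0.02))
```

>>> carry_out(
  slide=[
    [0, 0, 0.03],
    [0, 0, 0.045],
    [0, 0, 0.045],
    [-0.006, 0, 0.045],
    [-0.012, 0, 0.045],
    [-0.012, 0, 0.045],
  ],
  roll=[0, 0, 0, 0, 0, 0],
  claw=[0, 0, 0, 0, 0, 0],
)

```text
clock: 12.62
position: [529.5, -239.5, 211.8]
ee_rot: [0.73, -0.683, 0.0, -0.0]
contact_force: [-0.2, 0.3, 0.5]
gripper_width: -0.2
grasp_force: 0.0
```

>>> carry_out(
  slide=[
    [-0.001, 0, 0],
    [-0.002, 0, 0],
    [-0.003, 0, 0],
    [-0.004, 0, 0],
    [-0.004, 0, 0],
  ],
  roll=[0, 0, 0, 0, 0],
  claw=[0, 0, 0, 0, 0],
)

```text
clock: 13.25
position: [529.1, -236.2, 211.0]
ee_rot: [0.73, -0.684, 0.0, 0.0]
contact_force: [-0.2, 0.4, -0.5]
gripper_width: -0.1
grasp_force: 0.2
```

```bash
python3 - <<'E'
from hf import *
print(where())
E
```

```text
('uvz', [np.float64(0.49), np.float64(-69.4), np.float64(211.0)], 'F', [np.float64(-0.15), np.float64(0.44), np.float64(-0.55)], 'width', -0.1, 't', 13.25)
```

>>> carry_out(
  slide=[
    [-0.0005, 0, 0],
    [-0.001, 0, 0],
    [-0.0015, 0, 0],
    [-0.002, 0, 0],
    [-0.002, 0, 0],
  ],
  roll=[0, 0, 0, 0, 0],
  claw=[0, 0, 0, 0, 0],
)

```text
clock: 13.88
position: [528.9, -234.0, 211.0]
ee_rot: [0.73, -0.684, -0.0, 0.0]
contact_force: [-0.6, -0.5, -0.5]
gripper_width: 0.1
grasp_force: 0.3
```

>>> carry_out(
  slide=[
    [-0.0005, 0, 0],
    [-0.001, 0, 0],
    [-0.001, 0, 0],
  ],
  roll=[0, 0, 0],
  claw=[0, 0, 0],
)

```text
clock: 14.25
position: [528.8, -233.1, 211.0]
ee_rot: [0.73, -0.684, -0.0, -0.0]
contact_force: [0.6, -0.7, -0.3]
gripper_width: 0.1
grasp_force: 0.3
```

>>> carry_out(
  slide=[
    [-0.0005, 0, 0],
    [-0.0005, 0, 0],
  ],
  roll=[0, 0],
  claw=[0, 0],
)

```text
clock: 14.5
position: [528.9, -232.8, 211.0]
ee_rot: [0.73, -0.684, 0.0, 0.0]
contact_force: [-0.9, -2.8, -1.1]
gripper_width: -0.0
grasp_force: 1.2
```

```bash
python3 - <<'E'
from hf import *
print(where())
E
```

```text
('uvz', [np.float64(0.5), np.float64(-66.02), np.float64(211.03)], 'F', [np.float64(-1.1), np.float64(-2.72), np.float64(-1.14)], 'width', -0.0, 't', 14.5)
```

>>> carry_out(
  slide=[
    [-0.0005, 0, 0],
    [-0.0007, 0, 0],
    [-0.0007, 0, 0],
  ],
  roll=[0, 0, 0],
  claw=[0, 0, 0],
)

```text
clock: 14.88
position: [528.8, -232.6, 211.0]
ee_rot: [0.73, -0.684, 0.0, 0.0]
contact_force: [0.5, -5.9, -1.9]
gripper_width: -0.3
grasp_force: 3.0
```

```bash
python3 - <<'E'
from hf import *
print(where())
E
```

```text
('uvz', [np.float64(0.45), np.float64(-65.87), np.float64(211.03)], 'F', [np.float64(0.09), np.float64(-5.96), np.float64(-1.89)], 'width', -0.3, 't', 14.875)
```

>>> carry_out(
  slide=[
    [0.005, 0, 0],
    [0.005, 0, -0.045],
    [0.005, 0, -0.05],
    [-0.05, 0, -0.05],
    [-0.11, 0, -0.05],
    [-0.15, 0, -0.05],
    [-0.15, 0, -0.05],
    [-0.15, 0, -0.05],
  ],
  roll=[0, 0, 0, 0, 0, 0, 0, 0],
  claw=[0, 0, 0, 0, 0, 0, 0, 0],
)

```text
clock: 15.88
position: [519.0, -82.1, 260.9]
ee_rot: [0.73, -0.684, -0.0, 0.0]
contact_force: [0.0, 0.3, 0.1]
gripper_width: -0.0
grasp_force: 0.0
```

```bash
python3 - <<'E'
from hf import *
print(where(),goto(0,75,211))
E
```

```text
('uvz', [np.float64(0.48), np.float64(84.97), np.float64(260.88)], 'F', [np.float64(0.02), np.float64(0.26), np.float64(0.1)], 'width', -0.0, 't', 15.875) (array([0.01  , 0.0005, 0.0499]), np.float64(0.01))
```

>>> carry_out(
  slide=[
    [0, 0, 0.03],
    [0, 0, 0.05],
    [0, 0, 0.05],
    [0.005, 0, 0.05],
    [0.009, 0, 0.05],
    [0.009, 0, 0.05],
  ],
  roll=[0, 0, 0, 0, 0, 0],
  claw=[0, 0, 0, 0, 0, 0],
)

```text
clock: 16.62
position: [519.8, -91.7, 211.8]
ee_rot: [0.73, -0.684, 0.001, -0.001]
contact_force: [-0.1, -0.8, 0.3]
gripper_width: 0.1
grasp_force: 0.0
```

>>> carry_out(
  slide=[
    [0.001, 0, 0],
    [0.002, 0, 0],
    [0.003, 0, 0],
    [0.004, 0, 0],
    [0.005, 0, 0],
    [0.006, 0, 0],
    [0.007, 0, 0],
    [0.007, 0, 0],
  ],
  roll=[0, 0, 0, 0, 0, 0, 0, 0],
  claw=[0, 0, 0, 0, 0, 0, 0, 0],
)

```text
clock: 17.62
position: [520.1, -98.3, 211.0]
ee_rot: [0.73, -0.684, 0.0, 0.0]
contact_force: [-0.1, 0.9, -0.3]
gripper_width: 0.0
grasp_force: 0.0
```

```bash
python3 - <<'E'
from hf import *
print(where())
E
```

```text
('uvz', [np.float64(0.52), np.float64(68.76), np.float64(211.02)], 'F', [np.float64(-0.03), np.float64(0.95), np.float64(-0.27)], 'width', 0.0, 't', 17.625)
```

>>> carry_out(
  slide=[
    [0.0005, 0, 0],
    [0.001, 0, 0],
    [0.0015, 0, 0],
    [0.002, 0, 0],
    [0.0025, 0, 0],
    [0.0025, 0, 0],
  ],
  roll=[0, 0, 0, 0, 0, 0],
  claw=[0, 0, 0, 0, 0, 0],
)

```text
clock: 18.38
position: [520.2, -100.8, 211.0]
ee_rot: [0.73, -0.684, -0.0, 0.0]
contact_force: [-0.2, -0.5, -0.3]
gripper_width: 0.2
grasp_force: 0.1
```

>>> carry_out(
  slide=[
    [0.0005, 0, 0],
    [0.0007, 0, 0],
    [0.0007, 0, 0],
  ],
  roll=[0, 0, 0],
  claw=[0, 0, 0],
)

```text
clock: 18.75
position: [520.3, -101.2, 211.0]
ee_rot: [0.73, -0.684, -0.0, -0.0]
contact_force: [0.3, 2.5, -1.1]
gripper_width: 0.1
grasp_force: 1.3
```

>>> carry_out(
  slide=[
    [0.0005, 0, 0],
    [0.0005, 0, 0],
  ],
  roll=[0, 0],
  claw=[0, 0],
)

```text
clock: 19.0
position: [520.3, -101.4, 211.1]
ee_rot: [0.73, -0.684, -0.0, -0.0]
contact_force: [-0.3, 5.1, 0.3]
gripper_width: 0.2
grasp_force: 2.7
```

```bash
python3 - <<'E'
from hf import *
print(where())
E
```

```text
('uvz', [np.float64(0.54), np.float64(65.69), np.float64(211.07)], 'F', [np.float64(0.07), np.float64(5.14), np.float64(0.27)], 'width', 0.2, 't', 19.0)
```

>>> carry_out(
  slide=[
    [-0.005, 0, 0],
    [-0.005, 0, -0.05],
    [0.0, 0, -0.1],
    [0.05, 0, -0.1],
    [0.085, 0, -0.1],
    [0.085, 0, -0.1],
    [0.085, 0, -0.1],
    [0.085, 0, -0.1],
  ],
  roll=[0, 0, 0, 0, 0, 0, 0, 0],
  claw=[0, 0, 0, 0.03, 0.06, 0.085, 0.085, 0.085],
)

```text
clock: 20.0
position: [525.8, -186.0, 311.0]
ee_rot: [0.73, -0.683, -0.0, 0.0]
contact_force: [0.1, 1.0, 0.6]
gripper_width: 84.9
grasp_force: 0.0
```

```bash
cat > look.py <<'E'
from fit import *
from hf import where
import sys
print(where())
p=get_image("wrist"); T=Tw(p); C=cloud(p,T); ok=(p["z_map"]>0)&(abs(C[...,0]-515)<80)&(abs(C[...,1]+165)<90)
edges(C,ok,dict(top=58.3),(-212,-125))
for lo,hi in ((48.2,52),(52.5,56)):
    print(lo,(ok&(C[...,2]>lo)&(C[...,2]<hi)).sum())
q=C[ok&(C[...,2]>56.5)]; print(cv2.minAreaRect(q[:,:2].astype(np.float32)))
f=C[ok&(abs(C[...,2]-5.2)<1.2)]; print("flange",cv2.minAreaRect(f[:,:2].astype(np.float32)),len(f))
c=proj(p,T,[524,-167,54]).astype(int); x0,y0=max(c[0]-100,0),max(c[1]-95,0); print(x0,y0)
cv2.imwrite(sys.argv[1],cv2.resize(p["img"][y0:y0+195,x0:x0+200],None,fx=3,fy=3,interpolation=cv2.INTER_CUBIC)[...,::-1])
E
python3 look.py pics/w4.png
```

```text
('uvz', [np.float64(0.53), np.float64(-19.12), np.float64(310.96)], 'F', [np.float64(0.16), np.float64(1.04), np.float64(0.61)], 'width', 84.9, 't', 20.0)
top +x yaw 3.72 x@y=-165 556.2 29 29 0.4
top -x yaw 3.61 x@y=-165 490.7 29 29 0.4
top +y yaw 4.04 y@x=515 -112.3 22 25 84.1
top -y yaw 3.64 y@x=515 -222.3 23 25 87.7
48.2 273
52.5 296
((522.1136474609375, -166.45706176757812), (143.9097442626953, 111.0666275024414), 3.7236952781677246)
flange ((523.43701171875, -166.80648803710938), (88.07267761230469, 130.7737274169922), 3.7546870708465576) 1934
216 131
```

View pics/w4.png

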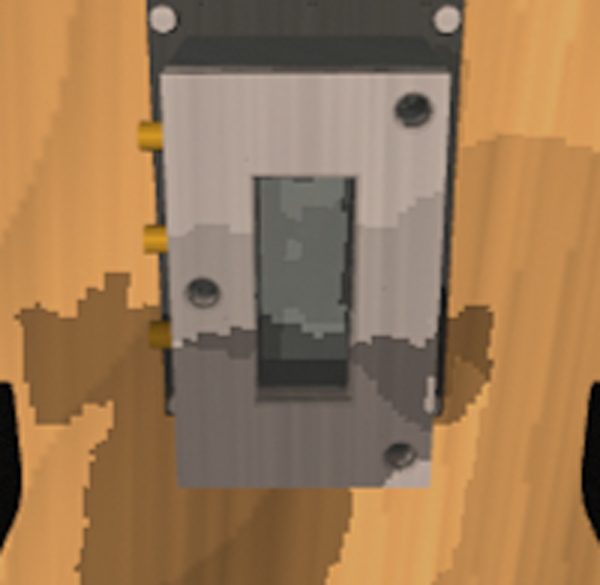

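w4 shows the stack flush: window clean, and dark through-holes at (413,108), (205,292) and (400,455). The top's yaw matches the housing's (3.7°). Now the cover.

```bash
python3 - <<'E'
from hf import *
print(tool_shift([549.6,154,300]))
E
```

```text
(array([-0.33761115, -0.04625741,  0.01099436]), np.float64(-176.18888790225347))
```

>>> carry_out(
  slide=[
    [-0.3375, -0.0465, 0.01],
    [-0.3375, -0.0465, 0.01],
    [-0.3375, -0.0465, 0.01],
    [-0.3375, -0.0465, 0.01],
    [-0.3375, -0.0465, 0.01],
    [-0.3375, -0.0465, 0.01],
    [-0.3375, -0.0465, 0.01],
    [-0.3375, -0.0465, 0.01],
  ],
  roll=[-11.6, -11.6, -11.6, -11.6, -11.6, -11.6, -11.6, -11.6],
  claw=[0.085, 0.085, 0.085, 0.06, 0.05, 0.05, 0.05, 0.05],
)

```text
clock: 21.05
position: [549.9, 153.1, 300.9]
ee_rot: [0.795, -0.606, -0.0, 0.0]
contact_force: [0.1, -0.6, -0.4]
gripper_width: 50.0
grasp_force: 0.0
```

```bash
python3 - <<'E'
from hf import *
print(read_state()["position"],tool_shift([549.6,154,190]))
p=get_image("wrist");T=Tw(p);C=cloud(p,T)
m=(C[...,2]>36)&(C[...,2]<44)&(abs(C[...,0]-549)<50)&(abs(C[...,1]-154)<45)&(p["z_map"]>0)
print(cv2.minAreaRect(C[m][:,:2].astype(np.float32)),m.sum())
E
```

```text
[549.85563171 153.08668671 300.92016841] (array([-9.69550458e-04, -7.21974783e-05,  1.10919962e-01]), np.float64(-164.62682527582436))
((549.3934326171875, 152.6878204345703), (13.958475112915039, 62.815860748291016), 15.77724838256836) 1501
```

>>> carry_out(
  slide=[
    [0, 0, 0.05],
    [0, 0, 0.09],
    [0, 0, 0.111],
    [0, 0, 0.111],
    [0, 0, 0.111],
  ],
  roll=[0, 0, 0, 0, 0],
  claw=[0.05, 0.05, 0.05, 0.05, 0.05],
)

```text
clock: 21.72
position: [550.8, 152.7, 191.1]
ee_rot: [0.795, -0.607, 0.0, -0.001]
contact_force: [-1.0, -0.1, 0.5]
gripper_width: 49.8
grasp_force: 0.0
```

>>> carry_out(
  slide=[
    [0, 0, 0],
    [0, 0, 0],
    [0, 0, 0],
    [0, 0, 0],
    [0, 0, 0],
    [0, 0, 0],
    [0, 0, 0],
  ],
  roll=[0, 0, 0, 0, 0, 0, 0],
  claw=[0.04, 0.03, 0.02, 0.01, 0.005, 0.0, 0.0],
)

```text
clock: 22.6
position: [550.4, 153.2, 190.6]
ee_rot: [0.795, -0.606, 0.0, -0.0]
contact_force: [-1.1, 0.3, 5.4]
gripper_width: 13.1
grasp_force: 61.0
```

```bash
python3 - <<'E'
from hf import *
s=read_state();print(s["position"],s["contact_force"],s["grasp_force"],s["gripper_width"])
E
```

```text
[550.40094614 153.23472065 190.57982129] [-1.1318719   0.31002407  5.40061476] 60.983641147613525 13.052432153614756
```

>>> carry_out(
  slide=[
    [0, 0, -0.02],
    [0, 0, -0.05],
    [0, 0, -0.09],
    [0, 0, -0.12],
    [0, 0, -0.12],
    [0, 0, -0.12],
  ],
  roll=[0, 0, 0, 0, 0, 0],
  claw=[0, 0, 0, 0, 0, 0],
)

```text
clock: 23.35
position: [549.6, 152.8, 308.4]
ee_rot: [0.795, -0.607, -0.001, 0.001]
contact_force: [-0.0, -0.2, -2.6]
gripper_width: 12.7
grasp_force: 60.1
```

```bash
cat > hand.py <<'E'
from hf import *
import sys
np.set_printoptions(precision=2,suppress=True)
s=read_state(); p=get_image("wrist"); T=np.array(p["T_tool_cam"]); C=cloud(p,T)
print(s["position"],s["grasp_force"],s["gripper_width"],s["contact_force"])
ok=(p["z_map"]>0)&(abs(C[...,0])<75)&(abs(C[...,1])<45)&(abs(C[...,2]-186.6)<6)
q=C[ok]; A=np.c_[q[:,:2],np.ones(len(q))]; w=np.ones(len(q),bool)
for _ in range(5):
    P=np.linalg.lstsq(A[w],q[w,2],rcond=None)[0]; w=abs(A@P-q[:,2])<1
print("plane slopes",P,w.sum(),len(q)); q=q[w]
print("rect (tool xy)",cv2.minAreaRect(q[:,:2].astype(np.float32)),q[:,:2].min(0),q[:,:2].max(0))
for f,n in ((1,"y+"),(-1,"y-")):
    b=[]
    for x in np.arange(0,52,3.):
        k=q[(q[:,0]>=x)&(q[:,0]<x+3)]
        if len(k)>5: b.append((x+1.5,f*np.sort(f*k[:,1])[-2]))
    b=np.array(b); L=np.polyfit(b[:,0],b[:,1],1); print(n,"slope deg",np.degrees(np.arctan(L[0])),"at0",L[1],"n",len(b),abs(b[:,1]-np.polyval(L,b[:,0])).max())
for d in place_of(p,"cover_hole0")[:4]:
    o,v=ray(p,T,d["at"]); print(d["conf"],d["at"],o+v*(186.6-o[2])/v[2])
if len(sys.argv)>1: cv2.imwrite(sys.argv[1],p["img"][...,::-1])
E
python3 hand.py pics/w5.png; python3 -c "
from hf import *
print(where(),goto(0,0,310))"
```

```text
[549.6  152.78 308.36] 60.06421208381653 12.68223676931228 [-0.03 -0.16 -2.58]
plane slopes [  0.    -0.   186.29] 11693 13259
rect (tool xy) ((-0.9578781127929688, 0.3048858642578125), (66.27417755126953, 110.54972839355469), 89.92208862304688) [-56.25 -32.9 ] [54.31 33.41]
y+ slope deg -0.03524809998499277 at0 33.09019639832688 n 18 0.26541892565261804
y- slope deg -0.0035706617910277773 at0 -32.55612103281903 n 18 0.32101822602004404
0.94 [364.2, 160.5] [ 46.61  23.17 186.6 ]
0.71 [268.2, 246.6] [  0.55 -25.21 186.6 ]
0.57 [572.3, 33.0] [102.13 109.75 186.6 ]
('uvz', [np.float64(46.55), np.float64(317.42), np.float64(308.01)], 'F', [np.float64(0.47), np.float64(-0.04), np.float64(-1.83)], 'width', 12.7, 't', 23.45) (array([ 0.3016,  0.1092, -0.0014]), np.float64(11.56))
```

View pics/w5.png

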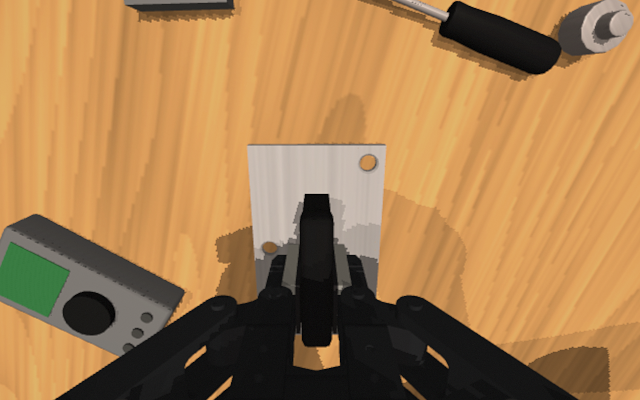

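w5 shows the cover level in the gripper, holes at (368,162) and (270,247), long sides parallel to the tool. It stands about 1 mm off along the bar, which I correct for below.

>>> carry_out(
  slide=[
    [0.06, 0.022, 0],
    [0.12, 0.044, 0],
    [0.18, 0.065, 0],
    [0.24, 0.087, 0],
    [0.28, 0.101, 0],
    [0.3026, 0.109, 0],
    [0.3026, 0.109, 0],
    [0.3026, 0.109, 0],
  ],
  roll=[2, 4, 6, 8, 10, 11.6, 11.6, 11.6],
  claw=[0, 0, 0, 0, 0, 0, 0, 0],
)

```text
clock: 24.45
position: [525.1, -167.2, 309.1]
ee_rot: [0.73, -0.684, -0.001, 0.001]
contact_force: [-0.3, -0.1, -2.4]
gripper_width: 13.3
grasp_force: 60.0
```

>>> carry_out(
  slide=[
    [0, 0, 0.01],
    [0, 0, 0.02],
    [0, 0, 0.03],
    [0, 0, 0.03],
    [0, 0, 0.03],
  ],
  roll=[0, 0, 0, 0, 0],
  claw=[0, 0, 0, 0, 0],
)

```text
clock: 25.08
position: [525.4, -167.5, 280.1]
ee_rot: [0.73, -0.684, 0.0, -0.0]
contact_force: [-0.1, 0.4, -1.1]
gripper_width: 12.8
grasp_force: 60.0
```

```bash
python3 hand.py; python3 -c "
from hf import *
print(where(),goto(0,-1,268.6))"
```

```text
[ 525.38 -167.53  280.12] 60.01347899436951 12.821181193857676 [-0.1   0.39 -1.1 ]
plane slopes [  0.    -0.   186.26] 11690 13260
rect (tool xy) ((-0.8335762023925781, 0.3525238037109375), (66.32011413574219, 110.13482666015625), 89.90851593017578) [-55.92 -32.88] [54.22 33.46]
y+ slope deg 0.048930686835047366 at0 33.06045086190869 n 18 0.24690312095486888
y- slope deg -0.11644016188159124 at0 -32.51697561055765 n 18 0.22483967267614702
0.96 [269.7, 246.9] [  0.39 -24.4  186.6 ]
0.8 [368.2, 160.8] [ 46.47  25.13 186.6 ]
('uvz', [np.float64(1.27), np.float64(-0.73), np.float64(280.42)], 'F', [np.float64(-0.04), np.float64(0.18), np.float64(-0.7)], 'width', 12.7, 't', 25.175) (array([0.0003, 0.0013, 0.0118]), np.float64(-0.01))
```

>>> carry_out(
  slide=[
    [0.0002, 0.0013, 0.006],
    [0.0002, 0.0013, 0.0115],
    [0.0002, 0.0013, 0.0115],
    [0.0002, 0.0013, 0.0115],
    [0.0002, 0.0013, 0.0115],
  ],
  roll=[0, 0, 0, 0, 0],
  claw=[0, 0, 0, 0, 0],
)

```text
clock: 25.8
position: [524.0, -167.8, 268.7]
ee_rot: [0.73, -0.684, 0.0, -0.0]
contact_force: [-0.7, 0.3, -2.4]
gripper_width: 12.7
grasp_force: 60.0
```

```bash
python3 - <<'E'
from hf import *
for _ in range(3):
    p=get_image("wrist"); print(where(),goto(0,-1,268.6))
t=get_image("top"); a=get_image("scene"); Ta=Tw(a)
c=proj(a,Ta,[524,-167,70]).astype(int); cr=a["img"][c[1]-50:c[1]+50,c[0]-65:c[0]+65]
T=np.array(p["T_tool_cam"]); c2=proj(p,T,[20,0,186]).astype(int)
w=p["img"][c2[1]-110:c2[1]+70,c2[0]-110:c2[0]+110]
cv2.imwrite("pics/end.png",np.hstack([cv2.resize(cr,(390,300)),cv2.resize(w,(367,300))])[...,::-1])
E
```

```text
('uvz', [np.float64(-0.14), np.float64(-0.89), np.float64(268.69)], 'F', [np.float64(-0.03), np.float64(-0.53), np.float64(-1.86)], 'width', 12.5, 't', 25.85) (array([ 0.0001, -0.0001,  0.0001]), np.float64(-0.01))
('uvz', [np.float64(-0.16), np.float64(-0.9), np.float64(268.7)], 'F', [np.float64(0.05), np.float64(-0.13), np.float64(-2.44)], 'width', 12.7, 't', 25.9) (array([ 0.0001, -0.0002,  0.0001]), np.float64(-0.01))
('uvz', [np.float64(-0.17), np.float64(-0.9), np.float64(268.67)], 'F', [np.float64(0.24), np.float64(-0.53), np.float64(-1.19)], 'width', 12.7, 't', 25.95) (array([ 0.0001, -0.0002,  0.0001]), np.float64(-0.01))
```

View pics/end.png

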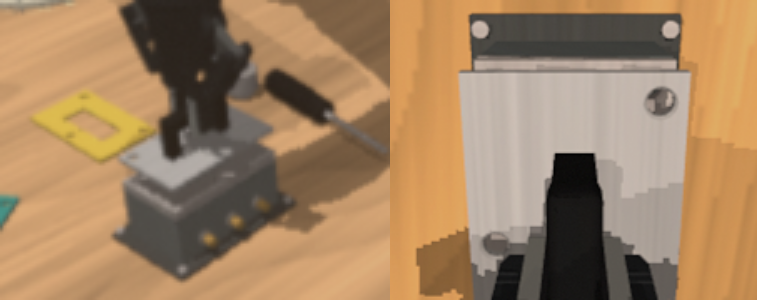

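The end picture shows the cover level above the flush stack. At right its hole (660,100) shows the spacer hole beneath, offset only by perspective, and the gap to the upper spacer is about 20 mm. The arm is still, so I hand in.

```bash
python3 -c "
from bench import *
print(read_state()['joint_vel']); print(job_done())"
```

```text
[ 0.00108407 -0.0009563   0.0003487  -0.00199573 -0.00179308  0.00049146]
the job is handed in; nothing more can be done
None
```

I tapped both spacers flush with the housing, and the job was handed in at about 26 s with the arm holding the cover level, holes over holes, about 20 mm above the upper spacer; no verdict came back.

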